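# Swing the board carrier round and turn over its frame

## Robot

A 7-joint arm with a two-finger parallel gripper is mounted at the origin on the work surface. World frame = base frame: x ahead of the robot, y to its left, z up, the work surface at z = 0. Lengths are in mm, angles in rad, forces in N, time in s.
With the tool pointing down it reaches from about 400 to 875 mm from the base axis. Payload 4.4 kg.
Tool frame: the origin (TCP) lies midway between the tips of the shut fingers; the grasp point (between the pads) lies 19 mm behind it (ctrl.grip_point_offset is the distance from the TCP to the grasp point, in mm); z points along the fingers, y is the line along which they close (so a half turn about z gives the same grasp; the last joint's range is limited). The gripper opens to 85 mm and grips with 20 to 120 N. Pads are 22 mm wide; open, the fingers measure 114 mm over their backs; the gripper's body (76 mm by 85 mm) begins 54 mm behind the grasp point. The pads swing forward as they close: fully open they stand 13 mm farther back than shut.
Start: joints at [-1.355, 0.628, 0.038, 1.517, -0.027, 0.996, -0.02], TCP at [180.731, 624.383, 231.313] pointing down, gripper open.
Joint ranges: [-3.06, 3.06], [-0.37, 2.12], [-1.25, 1.32], [0.18, 2.47], [-1.1, 4.24], [0.23, 1.98], [-2.94, 2.94]. Speed limits (rad/s): [2.57, 2.57, 3.14, 3.14, 3.14, 3.14, 3.14].

## Interface

Orientations are given as [roll, pitch, yaw] about the fixed x, y, z axes, in that order (R = Rz(yaw) Ry(pitch) Rx(roll)).
In Python, from cell import ctrl, viewer, status, order gives the robot as it stands (ctrl), with the cameras (viewer), the readings (status) and the job (order).
- The arm moves only by the shell command python3 nudge.py 'ROWS'. ROWS is a JSON list of rows, 1 to 12 of them, each of 7 numbers: dx, dy, dz in mm, then a rotation vector rx, ry, rz in rad, then the finger opening in mm; each row shifts and turns the commanded pose from where the row before left it, along the tool's axes as they then stand; what a row does not reach is not made up. A row lasts 1/10 s, in which the tool goes at most 50 mm and 0.15 rad, less where a joint would pass 70% of its speed; a pose out of reach is approached as far as the arm can. The fingers move at their own pace and stop on an object; the grip force is fixed at half the most. Time passes only in rows, so rows that do not move let the fingers close. It prints the time, the measured TCP pose, the force, the opening and the grip force at its end.
- status.read_state(): the state, without advancing time (a new reading comes with each control period).
- viewer.get_image(name): name is "scene" or "top" or "wrist"; returns the picture (384x512x3 uint8, blue, green, red); there is no depth.
- viewer.calibration(name): a dict with "fx", "fy", "cx", "cy" (pixels), "rvec" (rotation vector, rad) and "tvec" (3), from world to camera coordinates, as OpenCV has them; the wrist camera has in their place "hand_eye" (4x4, takes a point from camera to tool coordinates, whose origin is the TCP and whose axes are the flange's). Camera axes: x right, y down, z forward; pixel columns grow to the right and rows downward; lengths in mm; the calibration is good to about 2 mm. A picture is of the moment at which its call begins: read the wrist's pose just before it. calibration takes no time and is no camera call.
- order.finish_job(): hands the job in; it is judged then, once.
The state is a dict: "clock": time; "qpos": joint angles; "qd": joint speeds; "tau": joint torques, N m; "eef_pos": TCP position; "tool_rot": TCP orientation; "force": force on the tool from outside, world axes, zero at the start; "torque": the same for the moment, N m; "width": finger opening in mm; "gripper_force": force on a finger pad.
Only numpy, scipy, OpenCV 4.12 (cv2) and the standard library are available. Lean on these libraries where they do the work, as an engineer would, in place of code of your own. Each camera call takes 0.05 s, during which the arm holds its last target. There are 200 camera calls.

## Task

At the microscope stage, swing the blue board carrier a quarter turn anticlockwise (seen from above) about the pivot pin in its corner, by pushing its free corner round until its long side rests against the yellow-capped stop; keep it down on its pin. Only then turn the hinged board frame (it has an orange tab) right over like a page, without slamming it, so that it lies flat, gold face up, with the carrier still against the stop. Do not disturb the other things on the bench.

Things in the scene. Friction and masses are not known exactly. Their poses are not given: they have to be found in the camera images.
- stage: Fixed black plate, 260 x 345 mm, 8 mm thick, lying on the bench; position and yaw vary. Origin on the bench surface exactly under the axis of its pivot pin; the plate reaches from x = -55 to +205 mm and y = -165 to +180 mm.
- pin (a point): Foot of the steel pivot pin (10 mm diameter, rising 24 mm above the plate): on its axis, at the plate's top, 8 mm above the bench.
- stop (a point): Middle of the working face of the fixed aluminium stop on the stage, with a yellow cap, 85 mm long in stage y, 16 mm thick, top 32 mm above the bench. The face looks to stage +x. This point: stage x = -15.5, y = 100, z = 20 mm.
- home_corner (a point): Point on the stage plate's top, at stage x = 105, y = 155 mm, where the carrier's free corner lies when the carrier is home.
- carrier: Loose blue tray, 120 (x) x 170 (y) x 30 mm high, walls 5 mm, about 0.7 kg, lying on the stage plate. Origin at the underside, on the axis of the 13 mm corner hole that sits over the pin; it reaches x = -15 to 105, y = -15 to 155 mm. Home: axes parallel to the stage's, long side x = -15 at the stop. It starts 75 to 105 degrees clockwise of that; push the long side x = 105 near y = 155 mm.
- free_corner (a point): The carrier's corner diagonally across from the pin, at its underside: carrier x = 105, y = 155, z = 0 mm.
- frame (a joint): Hinge angle (rad) of the board frame, an aluminium leaf 108 x 77 x 8 mm on the carrier. Hinge line along the carrier's x at y = 70, z = 34 mm. At 0 the leaf lies flat on the half away from the pin, green face up; at 3.14 (stop) flat on the half at the pin, gold face up. Friction of 0.06 N m keeps the leaf wherever it is left.
- tab (a point): Grip point of the frame's orange tab: an upright fin 8 mm thick along the hinge line, 12 mm high, sticking out 38 mm from the middle of the leaf's free edge (carrier x = 45 mm), past the tray's end wall. This point is 107 mm from the hinge line, 12 mm short of the tab's end; it moves with the leaf.
- tweezer_tray: Bystander: loose low white tray with tweezers, 70 x 150 x 20 mm, origin under its centre.
- brush: Bystander: loose brush lying on the bench, handle to its -x.
- white_case: Bystander: loose white rounded case, 60 x 100 x 30 mm, origin under its centre.
- blue_bin: Bystander: loose blue open bin, 120 x 170 x 70 mm, origin under its centre.
- jar: Bystander: loose jar, 60 mm diameter, 90 mm high, origin under its centre.
- thermometer: Bystander: loose white display unit standing, 30 x 100 x 65 mm, origin under its centre.

How it is judged (in metres and radians):
On the way:
1. the carrier's free corner is within 12 mm of its home point, the frame still lying green face up (horizontal distance between free_corner and home_corner below 0.012 m and value of joint frame below 0.2 rad), for 0.2 s.
At the end, for the whole second after the job is handed in: The carrier lies flat on the stage on its pin, at rest, its free corner within 12 mm of its home point (long side at the stop), and the frame lies turned over, within 0.14 rad of fully flat, gold face up (horizontal distance between free_corner and home_corner below 0.012 m and horizontal distance between carrier and pin below 0.005 m and z of carrier in the frame of pin below 0.004 m and value of joint frame above 3 rad and linear speed of carrier below 0.02 m/s); the robot touches nothing.
It fails at once if the carrier is lifted more than 12 mm or comes off its pin (z of carrier in the frame of pin above 0.012 m or horizontal distance between carrier and pin above 0.012 m).
It fails at once if the frame is opened (more than 0.3 rad) before the carrier has come round to within 25 mm of home (value of joint frame above 0.3 rad and horizontal distance between free_corner and home_corner above 0.025 m).
It fails at once if the frame is slammed (faster than 5 rad/s) (velocity of joint frame above 5 rad/s).
It fails at once if a bystander is moved by more than 30 mm (distance of any of tweezer_tray, brush, white_case, blue_bin, jar, thermometer from where it was at the start of the episode above 0.03 m).
It also fails if it takes over 72 s, if anything falls off the work surface, if the arm or the gripper's body presses on something with over 40 N, if the wrist force passes 120 N, or if a joint passes its speed limit or range.

## Working session

There is one attempt and no reset: what is moved stays moved. The work goes in short steps, Python scripts to look and compute and a shell command to move; the robot and the scene stay as the last step left them, time stands still between calls to the robot, and variables do not carry over. Pictures are saved under pics/ and viewed, at most 10 in all, crops included, and the job is handed in when it is done.

```bash
ls; mkdir -p pics; cat > h.py <<'E'
import numpy as np, cv2
from cell import ctrl, viewer, status, order
from scipy.spatial.transform import Rotation as R
def cam(n):
    c=viewer.calibration(n); K=np.array([[c['fx'],0,c['cx']],[0,c['fy'],c['cy']],[0,0,1.]])
    return K,cv2.Rodrigues(np.array(c['rvec'],float))[0],np.array(c['tvec'],float).ravel()
def ray(n,uv):
    K,r,t=cam(n); d=r.T@np.linalg.inv(K)@[uv[0],uv[1],1]; return -r.T@t,d/np.linalg.norm(d)
def atz(n,uv,z):
    o,d=ray(n,uv); return o+d*(z-o[2])/d[2]
def proj(n,P):
    K,r,t=cam(n); p=(r@np.atleast_2d(P).T).T+t; q=(K@p.T).T; return q[:,:2]/q[:,2:]
def tri(obs):
    A=np.zeros((3,3));b=np.zeros(3)
    for n,uv in obs:
        o,d=ray(n,uv); M=np.eye(3)-np.outer(d,d); A+=M;b+=M@o
    return np.linalg.solve(A,b)
E
python3 - <<'E'
from h import *
a=viewer.get_image('top');b=viewer.get_image('scene')
cv2.imwrite('pics/top0.png',a);cv2.imwrite('pics/scene0.png',b)
cv2.imwrite('pics/top.png',cv2.resize(a,(800,600),interpolation=cv2.INTER_CUBIC));cv2.imwrite('pics/scene.png',cv2.resize(b,(800,600),interpolation=cv2.INTER_CUBIC))
s=status.read_state();print(s['clock'],s['eef_pos'],s['tool_rot'])
E
```

```text
cell.py
nudge.py
pics
0.1 [180.55149606 623.81240141 230.47308458] [-3.13984499e+00 -8.55280835e-06  2.85977258e+00]
```

View pics/top.png

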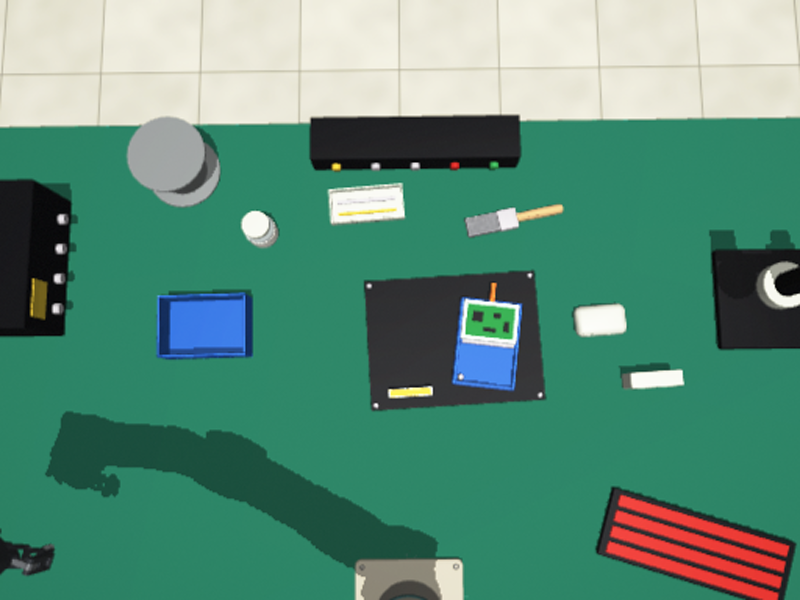

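View pics/scene.png

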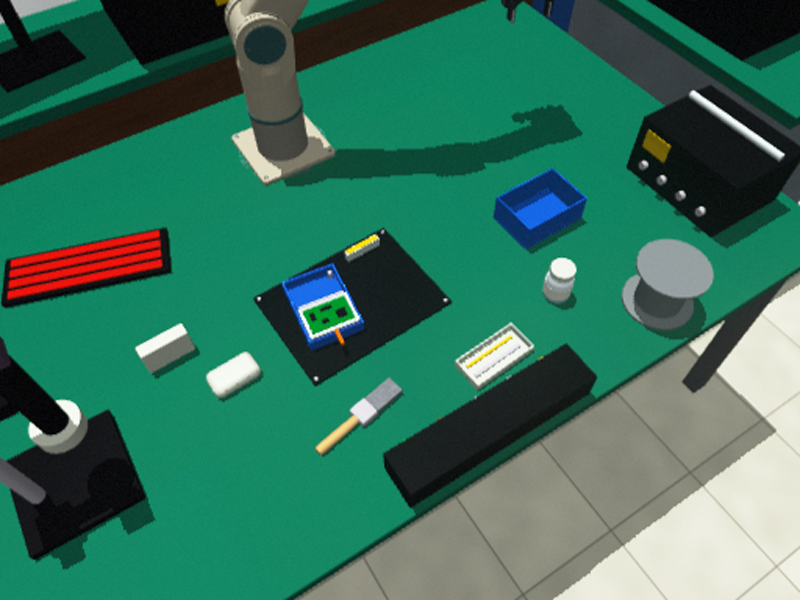

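Top view: the stage is at about (365..545, 271..410), the pin at (460,377), and the stop at (410,392). The carrier points up (world +x), with its orange tab at (493,292). Next I'll enlarge both views.

```bash
python3 - <<'E'
import cv2,numpy as np
a=cv2.imread('pics/top0.png')[168:268,225:355];b=cv2.imread('pics/scene0.png')[140:250,160:292]
cv2.imwrite('pics/c1.png',cv2.resize(a,None,fx=6,fy=6,interpolation=cv2.INTER_CUBIC))
cv2.imwrite('pics/c2.png',cv2.resize(b,None,fx=5,fy=5,interpolation=cv2.INTER_CUBIC))
E
```

```text
(no output)
```

View pics/c1.png

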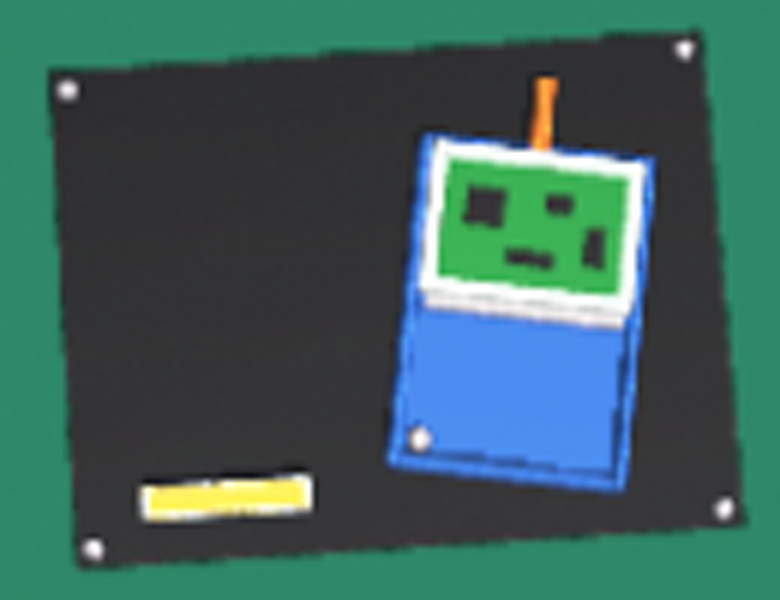

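View pics/c2.png

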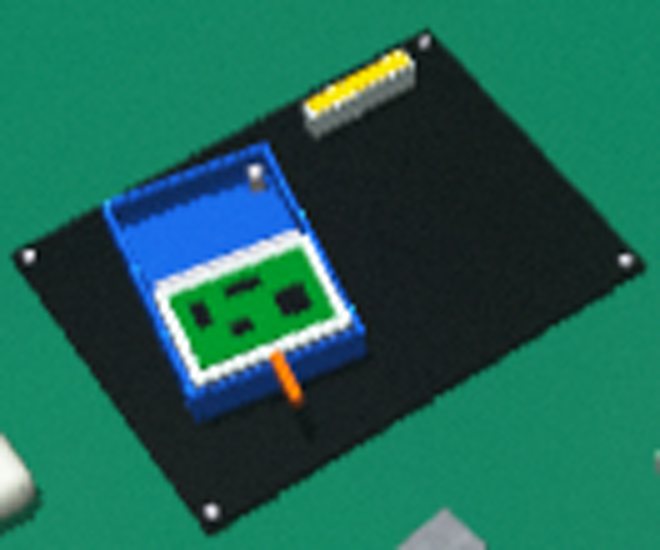

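Crop readings (c1 = top ×6, c2 = scene ×5):
- Plate corners: c1 (50,72), (700,33), (745,522), (80,568); c2 (645,265), (210,533), (15,257), (430,30).
- Pin top: c1 (421,438), c2 (255,172).
- Rim corners and the tab's end at c1 (545,78), c2 (298,403) are also visible.

Now I'll compute positions.

```bash
cat > m.py <<'E'
from h import *
T=lambda u,v:('top',((u+.5)/6-.5+225,(v+.5)/6-.5+168))
S=lambda u,v:('scene',((u+.5)/5-.5+160,(v+.5)/5-.5+140))
obs={'A':((205,180,8),T(50,72),S(645,265)),'B':((205,-165,8),T(700,33),S(210,533)),'C':((-55,-165,8),T(745,522),S(15,257)),'D':((-55,180,8),T(80,568),S(430,30)),'pin':((0,0,32),T(421,438),S(255,172))}
ca={'c00':((-15,-15,30),T(390,464),S(268,143)),'c10':((105,-15,30),T(622,492),S(107,205)),'c01':((-15,155,30),T(427,135),S(365,325)),'c11':((105,155,30),T(655,158),S(190,402)),'tabend':((45,189,34),T(545,78),S(298,403)),'tabbase':((45,151,34),T(541,148),S(276,354))}
W={}
for k,(m,a,b) in {**obs,**ca}.items():
    W[k]=tri([a,b]); print(k,W[k].round(1),'top@z',atz(a[0],a[1],W[k][2]).round(1)[:2])
from scipy.optimize import least_squares
def pl(p,m): c,s=np.cos(p[2]),np.sin(p[2]); return np.array([p[0]+c*m[0]-s*m[1],p[1]+s*m[0]+c*m[1],m[2]])
f=lambda p:np.concatenate([(proj(o[0],pl(p,m))[0]-o[1]) for m,a,b in obs.values() for o in(a,b)])
r=least_squares(f,[W['pin'][0],W['pin'][1],0]);print('stage',r.x,abs(r.fun).max(),r.fun.round(1))
g=lambda q:np.concatenate([(proj(o[0],pl([r.x[0],r.x[1],q[0]],(m[0],m[1],m[2]+8)))[0]-o[1]) for k,(m,a,b) in ca.items() if k[0]=='c' for o in(a,b)])
q=least_squares(g,[-1.6]);print('carrier yaw',q.x, 'rel deg',np.degrees(q.x-r.x[2]),q.fun.round(1))
P=[*r.x[:2],q.x[0]]
for n,m in dict(free=(105,155),push=(105,145),tab=(45,177),tabend=(45,189)).items(): print(n,pl(P,(*m,0)).round(1)[:2],'home',pl(r.x,(*m,0)).round(1)[:2])
for n,m in dict(stop=(-15.5,100),hinge=(45,70),tabover=(45,-37)).items(): print(n,pl(r.x,(*m,0)).round(1)[:2])
for n,p in dict(twz=(365,203),brush=(500,220)).items(): print(n,atz('top',(p[0]*.64,p[1]*.64),10).round())
E
python3 m.py
cat >> h.py <<'E'
ST=(451.4,-104.0,.0561)
def stg(m,th=None):
    c,s=(np.cos(ST[2] if th is None else th),np.sin(ST[2] if th is None else th)); return np.array([ST[0]+c*m[0]-s*m[1],ST[1]+s*m[0]+c*m[1],m[2]])
def go(p,yaw=None,Rt=None):
    s=status.read_state(); r=R.from_euler('xyz',s['tool_rot']); d=np.array(p)-s['eef_pos']
    if Rt is None: Rt=R.from_euler('xyz',[np.pi,0,yaw])
    print('t',round(s['clock'],2),'pos',s['eef_pos'].round(1),'rpy',s['tool_rot'].round(3),'F',np.round(s['force'],1))
    print(' target',np.round(p,1),'tool d now',r.inv().apply(d).round(1),'after rot',Rt.inv().apply(d).round(1),'rotvec',(r.inv()*Rt).as_rotvec().round(3))
E
python3 - <<'E'
from h import *
go(stg((130,140,120),-1.695),1.447)
E
```

```text
t 0.1 pos [180.6 623.8 230.5] rpy [-3.14 -0.    2.86] F [ 0.5 -0.  -0.9]
 target [ 574.2 -250.3  120. ] tool d now [-621.2 -730.   111.7] after rot [-818.9  498.6  110.5] rotvec [-1.000e-03  1.000e-03  1.413e+00]
```

```bash
python3 nudge.py '[[-26,-30,0,0,0,0,0],[-26,-30,0,0,0,0,0],[-26,-30,0,0,0,0,0],[-26,-30,0,0,0,0,0],[-26,-30,0,0,0,0,0],[-26,-30,0,0,0,0,0],[-26,-30,0,0,0,0,0],[-26,-30,0,0,0,0,0],[-26,-30,0,0,0,0,0],[-26,-30,0,0,0,0,0],[-26,-30,0,0,0,0,0],[-26,-30,0,0,0,0,0]]'; python3 nudge.py '[[-26,-30,0,0,0,0.12,0],[-26,-30,0,0,0,0,0],[-26,-30,0,0,0,0,0],[-26,-30,0,0,0,0,0],[-26,-30,0,0,0,0,0],[-26,-30,0,0,0,0,0],[-26,-30,0,0,0,0,0],[-26,-30,0,0,0,0,0]]'; python3 -c "
from h import *
go(stg((130,140,120),-1.695),1.447);print(status.read_state()['qpos'])"
```

```text
clock: 1.3
eef_pos: [380.6, 190.2, 231.2]
tool_rot: [-3.141, -0.0, 2.86]
force: [1.1, -1.0, 0.1]
width: 0.4
gripper_force: 0.0
clock: 2.1
eef_pos: [482.4, -110.2, 231.1]
tool_rot: [3.142, -0.001, 2.74]
force: [1.1, 0.4, -0.5]
width: 0.4
gripper_force: 0.0
t 2.1 pos [ 482.4 -110.2  231.1] rpy [ 3.142e+00 -1.000e-03  2.740e+00] F [ 1.1  0.4 -0.5]
 target [ 574.2 -250.3  120. ] tool d now [-139.4  -93.1  111. ] after rot [-127.8  108.4  111.1] rotvec [-0.    -0.     1.293]
[ 0.03917133  0.41350663  0.17945836  1.94424505 -0.1010968   0.79282028
  1.44388608]
```

```bash
python3 nudge.py '[[0,0,0,0,0,0.144,0],[0,0,0,0,0,0.144,0],[0,0,0,0,0,0.144,0],[0,0,0,0,0,0.144,0],[0,0,0,0,0,0.144,0],[0,0,0,0,0,0.144,0],[0,0,0,0,0,0.144,0],[0,0,0,0,0,0.144,0],[0,0,0,0,0,0.144,0],[0,0,0,0,0,0,0]]' >/dev/null; python3 nudge.py '[[-32,27,0,0,0,0,0],[-32,27,0,0,0,0,0],[-32,27,0,0,0,0,0],[-32,27,0,0,0,0,0],[0,0,30,0,0,0,0],[0,0,30,0,0,0,0],[0,0,30,0,0,0,0],[0,0,20,0,0,0,0],[0,0,0,0,0,0,0]]'; python3 - <<'E'
from h import *
go(stg((130,140,20),-1.695),1.447)
cv2.imwrite('pics/p1.png',cv2.resize(viewer.get_image('top')[150:278,215:375],None,fx=5,fy=4.6))
E
```

```text
clock: 4.0
eef_pos: [571.0, -248.0, 118.1]
tool_rot: [-3.135, -0.002, 1.447]
force: [-1.2, 0.3, 0.1]
width: 0.2
gripper_force: 0.0
t 4.0 pos [ 571.  -248.   118.1] rpy [-3.135e+00 -2.000e-03  1.447e+00] F [-1.2  0.3  0.1]
 target [ 574.2 -250.3   20. ] tool d now [-2.2  4.1 98. ] after rot [-2.   3.4 98.1] rotvec [-0.006 -0.002 -0.   ]
```

View pics/p1.png

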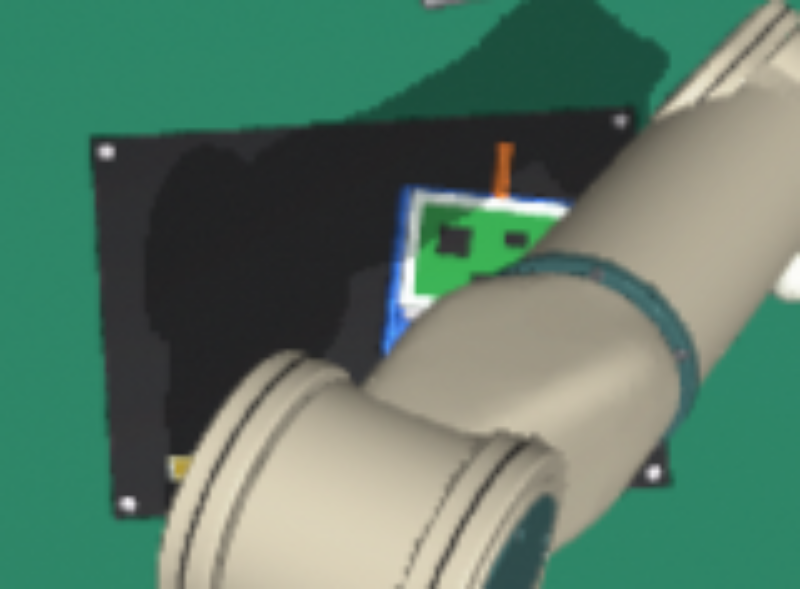

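The arm hides the gripper in this view, but the carrier hasn't moved. I'll go down beside its wall.

```bash
python3 nudge.py '[[-2,4,20,0,0,0,0],[0,0,25,0.006,0,0,0],[0,0,25,0,0,0,0],[0,0,15,0,0,0,0],[0,0,12,0,0,0,0],[0,0,0,0,0,0,0],[0,0,0,0,0,0,0]]'; python3 -c "
from h import *
go(stg((116,140,20),-1.695),1.447)"
```

```text
clock: 4.75
eef_pos: [577.2, -252.2, 25.1]
tool_rot: [-3.137, 0.0, 1.444]
force: [0.1, -0.5, -0.3]
width: -0.2
gripper_force: 0.0
t 4.75 pos [ 577.2 -252.2   25.1] rpy [-3.137  0.     1.444] F [ 0.1 -0.5 -0.3]
 target [ 576.  -236.5   20. ] tool d now [15.5 -3.2  5.1] after rot [15.5 -3.2  5.1] rotvec [-0.005  0.    -0.003]
```

```bash
python3 nudge.py '[[4,-1,3,0,0,0,0],[4,-1,0,0,0,0,0],[4,-1,0,0,0,0,0],[3,0,0,0,0,0,0],[0,0,0,0,0,0,0]]'; python3 nudge.py '[[7.1,5.7,0,0,0,-0.05,0],[7.1,5.7,0,0,0,-0.05,0],[7.1,5.7,0,0,0,-0.05,0],[7.1,5.7,0,0,0,-0.05,0]]';  python3 - <<'E'
from h import *
s=status.read_state();print(s['force'])
cv2.imwrite('pics/p2.png',cv2.resize(viewer.get_image('scene')[130:270,140:320],None,fx=4,fy=4))
E
```

```text
clock: 5.25
eef_pos: [575.8, -236.3, 21.6]
tool_rot: [-3.136, 0.0, 1.444]
force: [0.2, -0.3, -0.0]
width: 0.2
gripper_force: 0.2
clock: 5.65
eef_pos: [600.5, -209.2, 21.3]
tool_rot: [-3.136, -0.001, 1.648]
force: [-1.2, -3.6, 2.1]
width: -0.0
gripper_force: 1.6
[-1.20584267 -3.56133249  2.05681125]
```

View pics/p2.png

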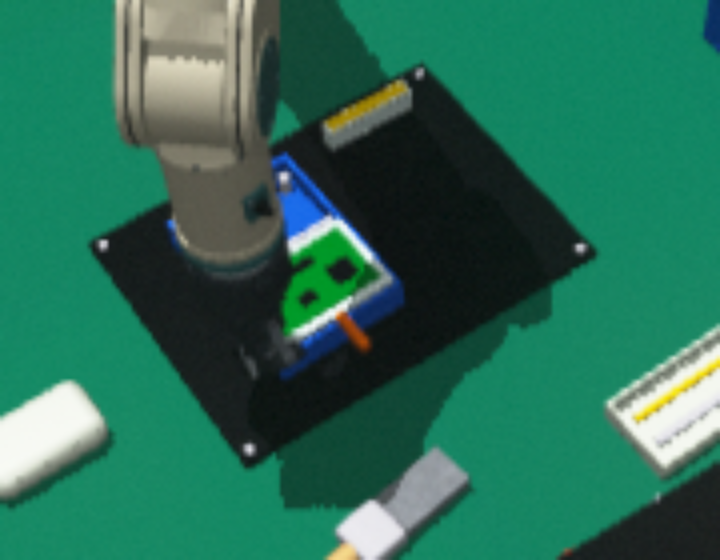

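The gripper is pushing the wall near the free corner at about 4 N, and the carrier has begun to turn with its tab at (355,330). I'll continue along the arc.

```bash
python3 nudge.py '[[7.1,5.7,0,0,0,-0.05,0],[7.1,5.7,0,0,0,-0.05,0],[7.1,5.7,0,0,0,-0.05,0],[7.1,5.7,0,0,0,-0.05,0],[7.1,5.7,0,0,0,-0.05,0],[7.1,5.7,0,0,0,-0.05,0],[7.1,5.7,0,0,0,-0.05,0],[7.1,5.7,0,0,0,-0.05,0],[7.1,5.7,0,0,0,-0.05,0],[7.1,5.7,0,0,0,-0.05,0],[7.1,5.7,0,0,0,-0.05,0],[7.1,5.7,0,0,0,-0.05,0]]'; python3 -c "
from h import *
go(stg((116,140,20),-1.695+.8),1.447+.8)"
```

```text
clock: 6.9
eef_pos: [634.6, -106.5, 21.0]
tool_rot: [-3.138, -0.005, 2.248]
force: [0.7, -2.9, 0.4]
width: -0.0
gripper_force: 1.2
t 6.9 pos [ 634.6 -106.5   21. ] rpy [-3.138 -0.005  2.248] F [ 0.7 -2.9  0.4]
 target [ 633.2 -106.9   20. ] tool d now [ 0.5 -1.3  1. ] after rot [ 0.5 -1.3  1. ] rotvec [-0.004 -0.005  0.001]
```

Right on the arc. Continuing.

```bash
python3 nudge.py '[[7.1,5.6,0,0,0,-0.05,0],[7.1,5.6,0,0,0,-0.05,0],[7.1,5.6,0,0,0,-0.05,0],[7.1,5.6,0,0,0,-0.05,0],[7.1,5.6,0,0,0,-0.05,0],[7.1,5.6,0,0,0,-0.05,0],[7.1,5.6,0,0,0,-0.05,0],[7.1,5.6,0,0,0,-0.05,0],[7.1,5.6,0,0,0,-0.05,0],[7.1,5.6,0,0,0,-0.05,0],[7.1,5.6,0,0,0,-0.05,0],[7.1,5.6,0,0,0,-0.05,0]]'; python3 -c "
from h import *
go(stg((116,140,20),-1.695+1.4),1.447+1.4)"
```

```text
clock: 8.1
eef_pos: [604.6, -4.0, 21.4]
tool_rot: [-3.141, -0.006, 2.848]
force: [2.0, -1.4, -1.2]
width: -0.1
gripper_force: 1.0
t 8.1 pos [604.6  -4.   21.4] rpy [-3.141 -0.006  2.848] F [ 2.  -1.4 -1.2]
 target [603.1  -3.8  20. ] tool d now [ 1.5 -0.2  1.4] after rot [ 1.5 -0.2  1.4] rotvec [-0.001 -0.006  0.001]
```

```bash
python3 nudge.py '[[7.1,5.6,0,0,0,-0.05,0],[7.1,5.6,0,0,0,-0.05,0],[7.1,5.6,0,0,0,-0.05,0],[7.1,5.6,0,0,0,-0.05,0],[7.1,5.6,0,0,0,-0.05,0],[7.1,5.6,0,0,0,-0.05,0],[5,3.2,0,0,0,-0.03,0],[4,2.2,0,0,0,-0.02,0],[0,0,0,0,0,0,0]]'; python3 -c "
from h import *
go(stg((116,140,20),.056),1.447+1.751)"
```

```text
clock: 9.0
eef_pos: [559.2, 41.6, 21.8]
tool_rot: [3.14, -0.006, -3.088]
force: [2.3, 0.4, 0.8]
width: -0.4
gripper_force: 0.5
t 9.0 pos [559.2  41.6  21.8] rpy [ 3.14  -0.006 -3.088] F [2.3 0.4 0.8]
 target [559.4  42.3  20. ] tool d now [-0.2  0.7  1.8] after rot [-0.2  0.7  1.8] rotvec [ 0.002 -0.006 -0.003]
```

Now I'll press gently until the force shows the stop has been reached.

```bash
for i in 1 2 3; do python3 nudge.py '[[1,0,0,0,0,0,0],[0,0,0,0,0,0,0]]' | grep -E "eef|^force"; done
```

```text
eef_pos: [559.2, 40.7, 21.8]
force: [2.6, 1.2, 0.7]
eef_pos: [558.8, 40.9, 21.8]
force: [3.7, 3.4, -0.7]
eef_pos: [557.8, 41.2, 21.8]
force: [5.0, 2.3, 0.1]
```

```bash
for i in 1 2 3; do python3 nudge.py '[[1.5,0,0,0,0,0,0],[0,0,0,0,0,0,0]]' | grep -E "eef|^force"; done
```

```text
eef_pos: [557.8, 41.2, 21.9]
force: [6.8, 2.7, -3.6]
eef_pos: [557.8, 41.2, 22.2]
force: [9.2, 2.0, -4.4]
eef_pos: [557.8, 41.2, 22.5]
force: [11.0, 2.0, -3.6]
```

The force rises with no further motion, so the carrier is on the stop. I'll back off, go up and look.

```bash
python3 nudge.py '[[-4,0,0,0,0,0,0],[-8,0,0,0,0,0,0],[-15,0,0,0,0,0,0],[-15,0,0,0,0,0,0],[-5,0,-30,0,0,0,0],[0,10,-40,0,0,0,0],[0,20,-40,0,0,0,0],[0,30,-40,0,0,0,0],[0,40,-40,0,0,0,0],[0,40,0,0,0,0,0],[0,40,0,0,0,0,0],[0,0,0,0,0,0,0]]'; python3 - <<'E'
from h import *
a=viewer.get_image('top');b=viewer.get_image('scene')
o=np.vstack([cv2.resize(a[168:268,205:335],None,fx=5,fy=3)]) 
A=cv2.resize(a[178:258,215:330],None,fx=6.8,fy=6.8,interpolation=cv2.INTER_CUBIC); B=cv2.resize(b[130:250,160:300],None,fx=5,fy=5,interpolation=cv2.INTER_CUBIC)
cv2.imwrite('pics/p3.png',A);cv2.imwrite('pics/p4.png',B);cv2.imwrite('pics/top1.png',a);cv2.imwrite('pics/scene1.png',b);print(A.shape,B.shape)
E
```

```text
clock: 11.4
eef_pos: [588.0, 225.3, 206.5]
tool_rot: [3.136, -0.01, -3.08]
force: [-0.4, 0.4, -0.1]
width: 0.1
gripper_force: 0.0
(544, 782, 3) (600, 700, 3)
```

View pics/p3.png

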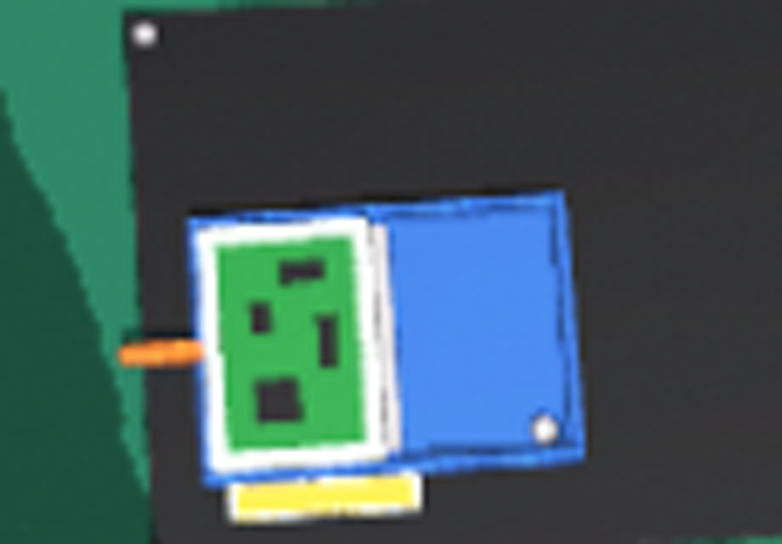

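View pics/p4.png

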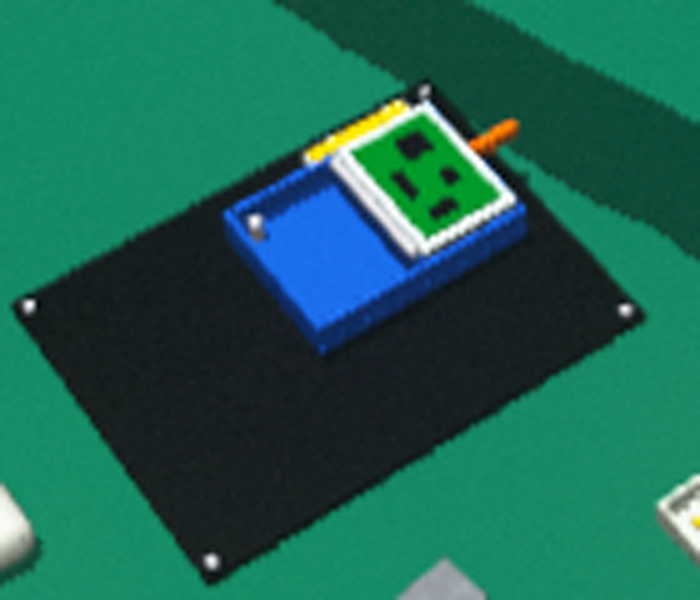

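The carrier lies against the yellow stop, green face up. Pixel readings:
- Tab end: p3 (120,355), p4 (518,126).
- Tab base: p3 (203,350), p4 (472,150).
- Free corner rim: p3 (190,218), p4 (526,208).

```bash
python3 - <<'E'
from h import *
T=lambda u,v:('top',((u+.5)/6.8-.5+215,(v+.5)/6.8-.5+178))
S=lambda u,v:('scene',((u+.5)/5-.5+160,(v+.5)/5-.5+130))
for n,a,b,m in [('end',T(120,355),S(518,126),(45,189,48)),('base',T(203,350),S(472,150),(45,151,48)),('free',T(190,218),S(526,208),(105,155,38)),('c2',T(583,460),S(226,214),(-15,-15,38)),('hingeL',T(383,300),S(365,205),(45,70,48))]:
    w=tri([a,b]); print(n,w.round(1),'top@',atz(*a,m[2]).round(1)[:2],'model',stg(m).round(1))
go(stg((45,200,90)),Rt=R.from_euler('xyz',[np.pi,0,ST[2]-np.pi/2])) 
E
```

```text
end [485.4  86.2  45. ] top@ [484.7  85. ] model [485.7  87.2  48. ]
base [486.9  48.4  45.5] top@ [486.6  48. ] model [487.9  49.3  48. ]
free [546.5  54.2  40.7] top@ [546.7  54.1] model [547.5  56.6  38. ]
c2 [ 437.1 -119.8   37.1] top@ [ 436.5 -120.9] model [ 437.3 -119.8   38. ]
hingeL [504.1 -38.3  64.3] top@ [508.1 -32.4] model [492.4 -31.6  48. ]
t 11.5 pos [589.5 217.9 206. ] rpy [-3.141 -0.01  -3.087] F [ 0.6 -0.1  0.2]
 target [485.1  98.2  90. ] tool d now [ 109.6 -113.7  117.1] after rot [113.6 110.9 116. ] rotvec [ 0.007 -0.008 -1.573]
```

```bash
python3 nudge.py '[[0,0,0,0,0,0.143,30],[0,0,0,0,0,0.143,30],[0,0,0,0,0,0.143,30],[0,0,0,0,0,0.143,30],[0,0,0,0,0,0.143,30],[0,0,0,0,0,0.143,30],[0,0,0,0,0,0.143,30],[0,0,0,0,0,0.143,30],[0,0,0,0,0,0.143,30],[0,0,0,0,0,0.143,30],[0,0,0,0,0,0.143,30],[0,0,0,0,0,0,30]]' >/dev/null
python3 nudge.py '[[0,-25,0,0,-0.1,0,30],[0,-25,0,0,-0.1,0,30],[0,-25,0,0,-0.1,0,30],[0,-25,0,0,-0.1,0,30],[0,0,0,0,-0.1,0,30],[0,0,0,0,-0.1,0,30],[0,0,0,0,-0.1,0,30],[0,0,0,0,0,0,30]]'
cat > g.py <<'E'
from h import *
def tilt(a): # tilt a about tool y from straight down, tool y along carrier x
    return R.from_euler('xyz',[np.pi,0,ST[2]+np.pi/2])*R.from_rotvec([0,a,0])
E
python3 - <<'E'
from g import *
Rt=tilt(-.7); G=stg((45,180,42)); z=Rt.apply([0,0,1]); print(z)
go(G+15*z,Rt=Rt); go(G-65*z,Rt=Rt); print(status.read_state()['qpos'].round(2))
E
```

```text
clock: 13.5
eef_pos: [490.1, 214.8, 204.5]
tool_rot: [-3.126, 0.702, 1.637]
force: [-0.6, 0.8, -0.2]
width: 29.9
gripper_force: 0.0
[ 0.03612166 -0.64320421 -0.76484219]
t 13.5 pos [490.1 214.8 204.5] rpy [-3.126  0.702  1.637] F [-0.6  0.8 -0.2]
 target [486.8  68.6  30.5] tool d now [  1.1  -9.5 227.1] after rot [  0.6 -11.5 227. ] rotvec [-0.009  0.002  0.008]
t 13.5 pos [490.1 214.8 204.5] rpy [-3.126  0.702  1.637] F [-0.6  0.8 -0.2]
 target [483.9 120.   91.7] tool d now [  1.  -10.2 147.1] after rot [  0.6 -11.5 147. ] rotvec [-0.009  0.002  0.008]
[-1.18  0.88  0.73  1.62  0.07  1.18 -0.53]
```

```bash
python3 nudge.py '[[0,-3,30,0,0,0,30],[0,-3,30,0,0,0,30],[0,-3,30,-0.009,0,0.008,30],[0,-1,30,0,0,0,30],[1,0,27,0,0,0,30],[0,0,0,0,0,0,30]]'; python3 - <<'E'
from g import *
Rt=tilt(-.7); G=stg((45,180,42)); z=Rt.apply([0,0,1]); go(G+15*z,Rt=Rt)
cv2.imwrite('pics/p5.png',cv2.resize(viewer.get_image('wrist'),(640,480)))
E
```

```text
clock: 14.1
eef_pos: [484.0, 113.8, 94.1]
tool_rot: [3.14, 0.701, 1.613]
force: [0.3, -0.2, 0.0]
width: 30.2
gripper_force: 0.0
t 14.1 pos [484.  113.8  94.1] rpy [3.14  0.701 1.613] F [ 0.3 -0.2  0. ]
 target [486.8  68.6  30.5] tool d now [ 6.4  0.7 77.8] after rot [ 6.3  0.2 77.8] rotvec [-0.007  0.001 -0.01 ]
```

View pics/p5.png

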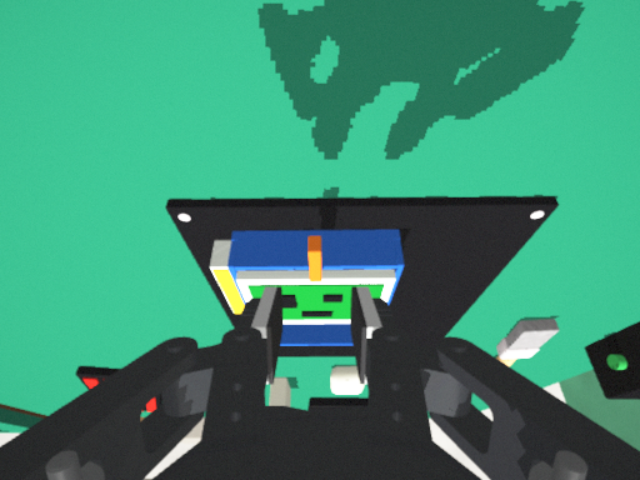

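The wrist view shows the tab at (315,258), centred between the finger pads at x≈265 and 362. I'll advance and grip.

```bash
python3 nudge.py '[[6,0,10,0,0,0,30],[0,0,20,0,0,0,30],[0,0,20,0,0,0,30],[0,0,15,0,0,0,30],[0,0,10,0,0,0,30],[0,0,0,0,0,0,30],[0,0,0,0,0,0,30]]'; python3 - <<'E'
from g import *
Rt=tilt(-.7); G=stg((45,180,42)); z=Rt.apply([0,0,1]); go(G+15*z,Rt=Rt)
E
```

```text
clock: 14.85
eef_pos: [489.0, 75.8, 33.4]
tool_rot: [3.133, 0.698, 1.615]
force: [0.4, 0.3, -0.1]
width: 29.9
gripper_force: 0.0
t 14.85 pos [489.   75.8  33.4] rpy [3.133 0.698 1.615] F [ 0.4  0.3 -0.1]
 target [486.8  68.6  30.5] tool d now [-3.6 -2.6  6.7] after rot [-3.6 -2.6  6.7] rotvec [ 0.002 -0.002 -0.009]
```

```bash
python3 nudge.py '[[-3,-2.5,5,0,0,0,30],[0,0,0,0,0,0,30],[0,0,0,0,0,0,20],[0,0,0,0,0,0,14],[0,0,0,0,0,0,11],[0,0,0,0,0,0,5],[0,0,0,0,0,0,0],[0,0,0,0,0,0,0]]'; python3 - <<'E'
from g import *
Rt=tilt(-.7); G=stg((45,180,42)); z=Rt.apply([0,0,1]); go(G+15*z,Rt=Rt)
s=status.read_state(); r=R.from_euler('xyz',s['tool_rot'])
H=stg((45,70,42)); v=r.inv().apply(s['eef_pos']-H); print('rel hinge, tool axes',v.round(1))
for d in (.05,.1): print(d,(R.from_rotvec([0,d,0]).apply(v)-v).round(2))
E
```

```text
clock: 15.65
eef_pos: [486.1, 69.6, 31.3]
tool_rot: [3.134, 0.699, 1.616]
force: [-1.8, 2.3, 2.7]
width: 6.6
gripper_force: 58.7
t 15.65 pos [486.1  69.6  31.3] rpy [3.134 0.699 1.616] F [-1.8  2.3  2.7]
 target [486.8  68.6  30.5] tool d now [-0.3  0.6  1.3] after rot [-0.3  0.6  1.3] rotvec [ 0.001 -0.001 -0.009]
rel hinge, tool axes [ 84.5  -1.3 -57. ]
0.05 [-2.96 -0.   -4.15]
0.1 [-6.11  0.   -8.15]
```

```bash
python3 nudge.py '[[-3,0,-4.1,0,0.05,0,0],[-3,0,-4.1,0,0.05,0,0],[-3,0,-4.1,0,0.05,0,0],[-3,0,-4.1,0,0.05,0,0],[-3,0,-4.1,0,0.05,0,0],[-3,0,-4.1,0,0.05,0,0],[0,0,0,0,0,0,0]]'; python3 - <<'E'
from g import *
s=status.read_state(); r=R.from_euler('xyz',s['tool_rot']); H=stg((45,70,42)); print(r.inv().apply(s['eef_pos']-H).round(1))
E
```

```text
clock: 16.35
eef_pos: [487.2, 67.7, 62.8]
tool_rot: [3.131, 0.395, 1.614]
force: [1.3, 1.5, 1.4]
width: 6.8
gripper_force: 59.3
[ 83.7  -0.3 -57.4]
```

```bash
for k in 1 2; do python3 nudge.py '[[-6,0,-8.1,0,0.1,0,0],[-6,0,-8.1,0,0.1,0,0],[-6,0,-8.1,0,0.1,0,0],[-6,0,-8.1,0,0.1,0,0],[-6,0,-8.1,0,0.1,0,0],[0,0,0,0,0,0,0]]'; done; python3 - <<'E'
from g import *
s=status.read_state(); r=R.from_euler('xyz',s['tool_rot']); H=stg((45,70,42)); print(r.inv().apply(s['eef_pos']-H).round(1),s['qpos'].round(2))
E
```

```text
clock: 16.95
eef_pos: [489.5, 43.7, 109.4]
tool_rot: [3.13, -0.108, 1.609]
force: [1.1, 4.5, 5.3]
width: 6.5
gripper_force: 62.1
clock: 17.55
eef_pos: [489.1, 6.5, 138.6]
tool_rot: [3.137, -0.613, 1.617]
force: [0.2, 4.7, 16.1]
width: 6.8
gripper_force: 63.3
[ 86.7  -1.3 -57.1] [ 0.62  0.74 -0.46  1.96 -0.44  0.73  0.65]
```

```bash
python3 nudge.py '[[0,0,0,0,0,0,9],[0,0,0,0,0,0,14],[0,0,0,0,0,0,20],[0,0,0,0,0,0,30],[0,0,0,0,0,0,30]]'; python3 nudge.py '[[-1.5,0,0,0,-0.1,0,30],[-1.5,0,0,0,-0.1,0,30],[-1.5,0,0,0,-0.1,0,30],[-1.5,0,0,0,-0.1,0,30],[-1.5,0,0,0,-0.1,0,30],[-1.5,0,0,0,-0.1,0,30],[-1.5,0,0,0,-0.1,0,30],[0,0,0,0,0,0,30]]'; python3 nudge.py '[[-1.5,0,0,0,-0.1,0,30],[-1.5,0,0,0,-0.1,0,30],[-1.5,0,0,0,-0.1,0,30],[-1.5,0,0,0,-0.1,0,30],[-1.5,0,0,0,-0.1,0,30],[-1.5,0,0,0,-0.1,0,30],[-1.5,0,0,0,-0.1,0,30],[0,0,0,0,0,0,30],[0,0,0,0,0,0,30]]'; python3 - <<'E'
from g import *
s=status.read_state(); r=R.from_euler('xyz',s['tool_rot']); H=stg((45,70,42)); v=s['eef_pos']-H;print('rel hinge',v.round(1),'tool z',r.apply([0,0,1]).round(2),'G',(v-15*r.apply([0,0,1])).round(1),'leaf 1.3 grip pt', (107*np.cos(1.3),107*np.sin(1.3)),s['qpos'].round(2))
cv2.imwrite('pics/p6.png',cv2.resize(viewer.get_image('scene')[90:240,160:320],(640,600)))
E
```

```text
clock: 18.05
eef_pos: [488.5, 6.3, 136.0]
tool_rot: [3.135, -0.601, 1.625]
force: [0.2, 0.4, 0.4]
width: 30.0
gripper_force: 0.0
clock: 18.85
eef_pos: [489.2, 3.1, 133.0]
tool_rot: [3.135, 0.099, 1.633]
force: [0.2, 1.8, 0.8]
width: 29.9
gripper_force: 0.0
clock: 19.75
eef_pos: [489.2, -14.4, 136.5]
tool_rot: [3.136, 0.797, 1.614]
force: [0.9, -0.5, -0.0]
width: 30.1
gripper_force: 0.0
rel hinge [-3.2 17.2 94.5] tool z [ 0.04 -0.71 -0.7 ] G [ -3.8  27.9 105. ] leaf 1.3 grip pt (np.float64(28.622374662830847), np.float64(103.10072583963965)) [-0.94  0.9   0.69  2.01  0.35  0.69 -0.64]
```

View pics/p6.png

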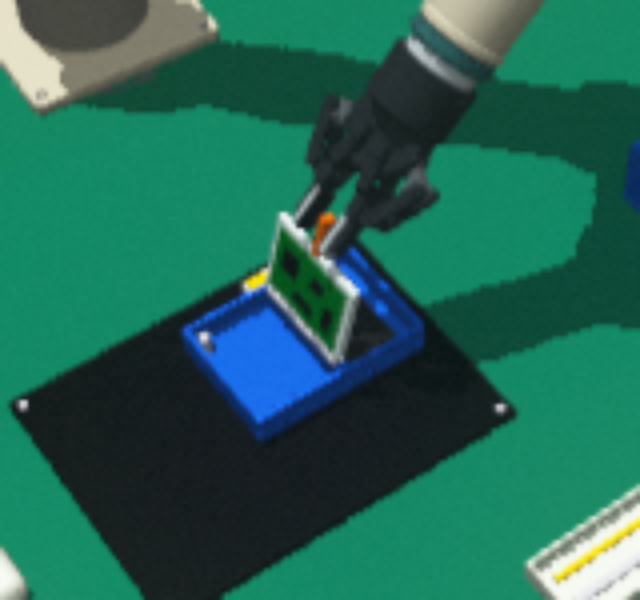

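The leaf stands near upright at about 1.3 rad with the tab between the open fingers, and the carrier is still at the stop. I'll re-grip here.

```bash
python3 nudge.py '[[0,2,0,0,0,0,30],[0,0,0,0,0,0,20],[0,0,0,0,0,0,14],[0,0,0,0,0,0,11],[0,0,0,0,0,0,5],[0,0,0,0,0,0,0],[0,0,0,0,0,0,0]]'; python3 - <<'E'
from g import *
s=status.read_state(); r=R.from_euler('xyz',s['tool_rot']); H=stg((45,70,42)); v=r.inv().apply(s['eef_pos']-H);print(v.round(1))
for d in (.05,.1): print(d,(R.from_rotvec([0,d,0]).apply(v)-v).round(2))
E
```

```text
clock: 20.5
eef_pos: [490.5, -13.4, 137.4]
tool_rot: [3.135, 0.8, 1.615]
force: [-5.0, -0.2, 4.4]
width: 6.7
gripper_force: 59.2
[-55.7  -0.6 -79.5]
0.05 [-3.91 -0.    2.88]
0.1 [-7.66  0.    5.96]
```

```bash
python3 nudge.py '[[-7.7,0,5.9,0,0.1,0,0],[-7.7,0,5.9,0,0.1,0,0],[-7.7,0,5.9,0,0.1,0,0],[-7.7,0,5.9,0,0.1,0,0],[-7.7,0,5.9,0,0.1,0,0],[0,0,0,0,0,0,0]]';python3 nudge.py '[[-7.7,0,5.9,0,0.1,0,0],[-7.7,0,5.9,0,0.1,0,0],[-7.7,0,5.9,0,0.1,0,0],[-7.7,0,5.9,0,0.1,0,0],[0,0,0,0,0,0,0]]'; python3 - <<'E'
from g import *
s=status.read_state(); r=R.from_euler('xyz',s['tool_rot']); H=stg((45,70,42)); v=r.inv().apply(s['eef_pos']-H);print(v.round(1),s['qpos'].round(2))
E
```

```text
clock: 21.1
eef_pos: [494.2, -67.0, 135.5]
tool_rot: [3.131, 0.297, 1.604]
force: [1.5, 0.1, -10.0]
width: 6.7
gripper_force: 59.3
clock: 21.6
eef_pos: [495.7, -99.3, 114.6]
tool_rot: [3.136, -0.101, 1.609]
force: [0.1, 1.6, -0.8]
width: 6.6
gripper_force: 61.6
[-60.1   1.2 -79.1] [ 0.28  0.61 -0.1   2.   -0.08  0.55  0.3 ]
```

```bash
python3 nudge.py '[[-6.6,0,6,0,0.1,0,0],[-6.6,0,6,0,0.1,0,0],[-6.6,0,6,0,0.1,0,0],[0,0,0,0,0,0,0]]';python3 nudge.py '[[-7.4,0,6,0,0.1,0,0],[-7.4,0,6,0,0.1,0,0],[-7.4,0,6,0,0.1,0,0],[0,0,0,0,0,0,0]]'; python3 - <<'E'
from g import *
s=status.read_state(); r=R.from_euler('xyz',s['tool_rot']); H=stg((45,70,42)); v=r.inv().apply(s['eef_pos']-H);print(v.round(1),s['qpos'].round(2))
E
```

```text
clock: 22.0
eef_pos: [497.1, -115.1, 91.6]
tool_rot: [3.139, -0.396, 1.616]
force: [-2.6, -9.2, 8.9]
width: 6.6
gripper_force: 63.9
clock: 22.4
eef_pos: [496.9, -124.4, 62.2]
tool_rot: [-3.14, -0.696, 1.618]
force: [-4.3, -15.3, 7.2]
width: 6.3
gripper_force: 64.3
[-58.3   0.  -75.1] [ 0.82  0.97 -0.45  1.75 -0.29  0.88  0.76]
```

```bash
python3 nudge.py '[[-8,0,4.5,0,0.1,0,0],[-8,0,4.5,0,0.1,0,0],[0,0,0,0,0,0,0]]';python3 nudge.py '[[-7.5,0,5,0,0.1,0,0],[0,0,0,0,0,0,0]]'; python3 - <<'E'
from g import *
s=status.read_state(); r=R.from_euler('xyz',s['tool_rot']); H=stg((45,70,42)); v=r.inv().apply(s['eef_pos']-H);print(v.round(1),(s['eef_pos']-15*r.apply([0,0,1])-H).round(1))
E
```

```text
clock: 22.7
eef_pos: [496.5, -126.0, 44.2]
tool_rot: [-3.136, -0.9, 1.618]
force: [-2.8, -6.7, 1.0]
width: 6.6
gripper_force: 63.2
clock: 22.9
eef_pos: [496.6, -125.5, 37.0]
tool_rot: [-3.138, -1.0, 1.621]
force: [-3.0, -3.4, -0.6]
width: 6.7
gripper_force: 63.1
[-55.   -0.8 -76.4] [   4.9 -106.5    3.1]
```

```bash
python3 nudge.py '[[-4,0,3,0,0.05,0,0],[0,0,0,0,0,0,0]]';python3 nudge.py '[[-3,0,2,0,0.03,0,0],[0,0,0,0,0,0,0]]'
```

```text
clock: 23.1
eef_pos: [497.4, -125.1, 35.1]
tool_rot: [3.136, -1.047, 1.63]
force: [-2.5, -0.8, -4.2]
width: 6.7
gripper_force: 62.6
clock: 23.3
eef_pos: [497.9, -124.7, 34.8]
tool_rot: [3.129, -1.083, 1.635]
force: [-2.6, -1.2, 2.2]
width: 6.8
gripper_force: 63.3
```

It is at the end stop. I'll release and back out along the tool axis.

```bash
python3 nudge.py '[[0,0,0,0,0,0,9],[0,0,0,0,0,0,14],[0,0,0,0,0,0,22],[0,0,0,0,0,0,34],[0,0,0,0,0,0,34],[0,0,-10,0,0,0,34],[0,0,-20,0,0,0,34],[0,0,-30,0,0,0,34],[0,0,-30,0,-0.1,0,34],[0,0,-30,0,-0.1,0,34],[0,0,0,0,0,0,34]]'; python3 - <<'E'
from h import *
a=viewer.get_image('top');b=viewer.get_image('scene');cv2.imwrite('pics/top2.png',a);cv2.imwrite('pics/scene2.png',b)
# numeric checks: orange tab pixels, yellow-stop, in both views; expected projections
for n,im in(('top',a),('scene',b)):
    h=cv2.cvtColor(im,cv2.COLOR_BGR2HSV); m=((h[...,0]>5)&(h[...,0]<17)&(h[...,1]>180)&(h[...,2]>120)).astype(np.uint8)
    c=proj(n,stg((45,70,42)))[0]; ys,xs=np.nonzero(m); k=(abs(xs-c[0])<70)&(abs(ys-c[1])<60); print(n,'orange',k.sum(),np.c_[xs,ys][k].mean(0) if k.any() else None,'range',np.c_[xs,ys][k].min(0),np.c_[xs,ys][k].max(0))
    print('  expect tab mid flat',proj(n,stg((45,-30,42))),'end',proj(n,stg((45,-49,42))),'if leaf .14 short',proj(n,stg((45,-30,56))))
    for nm,p in dict(free=(105,155,38),c10=(105,-15,38)).items():
        u=proj(n,stg(p))[0]; x,y=u.round().astype(int); print('  ',nm,u.round(1)); H=im[y-5:y+6,x-6:x+7].astype(int); print('\n'.join(''.join('B' if q[0]>q[1]+50 and q[0]>q[2]+60 else 'w' if q.min()>150 else '.' for q in row) for row in H))
E
```

```text
clock: 24.4
eef_pos: [505.8, -234.8, 96.5]
tool_rot: [3.121, -0.872, 1.634]
force: [0.7, 0.2, 1.1]
width: 34.0
gripper_force: 0.0
top orange 29 [303.5862069  224.27586207] range [298 223] [309 226]
  expect tab mid flat [[303.45506362 224.81630539]] end [[309.68538428 224.40388332]] if leaf .14 short [[303.79698585 224.49684831]]
   free [241.7 209.4]
.............
.............
.............
.............
.............
...........BB
......BBBBBBB
......BBBBBBB
.....BBBBBBBB
.....BBBBBBBB
.....BBBBBBBB
   c10 [297.  205.7]
.............
.............
.............
.............
.............
BBBBBB.......
BBBBBB.......
wwwwwB.......
wwwwwB.......
wwwwwBB......
..wwwBB......
scene orange 29 [210.51724138 184.03448276] range [205 173] [232 188]
  expect tab mid flat [[209.84243833 185.27568987]] end [[204.95406615 188.0181364 ]] if leaf .14 short [[209.40133691 182.78321041]]
   free [265.5 171.6]
BBB..........
BBBB.........
BBBBB........
B.BBB........
BBBBBB.......
BBBBBB.......
BBBB.........
BBB..........
B.BB.........
B.BB.........
.BB..........
   c10 [223.5 195.8]
BBBBBwwww..BB
.BBBBBww.BBBB
..BBBBBBBBBB.
...BBBBBBBB..
....BBBBB.B..
....BBBB..BBB
.....BB.BBB..
......BB.B...
.......BB....
.............
.............
```

```bash
python3 - <<'E'
from h import *
b=cv2.imread('pics/scene2.png');h=cv2.cvtColor(b,cv2.COLOR_BGR2HSV); m=((h[...,0]>5)&(h[...,0]<17)&(h[...,1]>150)&(h[...,2]>100))
ys,xs=np.nonzero(m);k=(xs>195)&(xs<225)&(ys>175)&(ys<195)
for x in sorted(set(xs[k])): print(x,ys[k][xs[k]==x])
for an in (3.1416,3.0,2.9):
  for r in (85,119): print(an,r,[proj('scene',stg((45,70+r*np.cos(an)+s*-6*np.sin(an)*0,42+r*np.sin(an)+s*6)))[0].round(1) for s in(-1,1)])
E
```

```text
205 [186 187]
206 [185 186 187 188]
207 [184 185 187 188]
208 [184 186 187]
209 [183 184 185 186 187]
210 [183 184 185 186]
211 [183 184 185]
212 [182 184 185]
213 [182 183 184]
214 [181 182 183 184]
215 [183]
219 [176]
222 [180]
223 [179]
224 [179]
3.1416 85 [array([213.8, 184.2]), array([213.5, 182.1])]
3.1416 119 [array([205.2, 189.1]), array([204.7, 187. ])]
3.0 85 [array([213.7, 181.9]), array([213.4, 179.8])]
3.0 119 [array([204.9, 185.9]), array([204.5, 183.8])]
2.9 85 [array([213.9, 180.2]), array([213.5, 178. ])]
2.9 119 [array([205.1, 183.5]), array([204.7, 181.3])]
```

The tab reads about 3.1 rad, but the pixel margin is small, so I'll press it gently from above to be sure.

```bash
python3 nudge.py '[[0,0,-20,0,-0.14,0,0],[0,0,-20,0,-0.14,0,0],[0,0,0,0,-0.14,0,0],[0,0,0,0,-0.14,0,0],[0,0,0,0,-0.14,0,0],[0,0,0,0,-0.14,0,0],[0,0,0,0,0,0,0],[0,0,0,0,0,0,0]]'; python3 - <<'E'
from g import *
go(stg((45,-42,75)),Rt=tilt(0))
E
```

```text
clock: 25.3
eef_pos: [503.7, -257.6, 118.6]
tool_rot: [3.138, -0.043, 1.624]
force: [-0.6, -0.5, -0.2]
width: 0.1
gripper_force: 0.0
t 25.3 pos [ 503.7 -257.6  118.6] rpy [ 3.138 -0.043  1.624] F [-0.6 -0.5 -0.2]
 target [ 498.7 -143.4   75. ] tool d now [112.3   0.9  48.5] after rot [114.3   1.4  43.6] rotvec [ 0.004 -0.043 -0.003]
```

```bash
python3 nudge.py '[[28,0,0,0,-0.04,0,0],[28,0,0,0,0,0,0],[28,0,0,0,0,0,0],[28,0,10,0,0,0,0],[0,1,20,0,0,0,0],[0,0,14,0,0,0,0],[0,0,0,0,0,0,0],[0,0,0,0,0,0,0]]'; for i in 1 2 3 4 ; do python3 nudge.py '[[0,0,3,0,0,0,0],[0,0,3,0,0,0,0],[0,0,0,0,0,0,0]]' | grep -E "eef|^force"; done
```

```text
clock: 26.1
eef_pos: [499.0, -149.6, 75.8]
tool_rot: [3.138, -0.002, 1.617]
force: [0.7, -0.4, -1.2]
width: -0.0
gripper_force: 0.0
eef_pos: [499.7, -148.2, 70.7]
force: [-0.8, -0.2, 0.7]
eef_pos: [499.5, -147.7, 64.3]
force: [0.4, -0.2, -0.1]
eef_pos: [499.5, -147.8, 58.2]
force: [0.6, -0.2, 0.0]
eef_pos: [499.5, -147.8, 52.2]
force: [-0.2, 0.0, 0.4]
```

There is no contact even at z = 52. A leaf 0.14 rad short would have touched at about 63, so it is flat. I'll retreat and check once more.

```bash
python3 nudge.py '[[0,0,-20,0,0,0,0],[0,0,-40,0,0,0,0],[-10,0,-40,0,0,0,0],[-30,0,-30,0,0,0,0],[-30,0,0,0,0,0,0],[0,0,0,0,0,0,0],[0,0,0,0,0,0,0]]'; python3 - <<'E'
from h import *
a=viewer.get_image('scene');b=cv2.imread('pics/scene2.png')
u=proj('scene',stg((45,70,42)))[0].astype(int)
w=np.s_[u[1]-8:u[1]+30,u[0]-25:u[0]+50]
print('change near carrier',cv2.absdiff(a[w],b[w]).mean())
order.finish_job()
E
```

```text
clock: 28.0
eef_pos: [502.0, -218.4, 182.5]
tool_rot: [3.136, -0.001, 1.619]
force: [0.0, -0.0, -0.1]
width: -0.1
gripper_force: 0.0
change near carrier 14.828304093567251
the job is handed in; nothing more can be done
```

The job is handed in, but I haven't seen the judge's verdict: the carrier is against the stop on its pin to within about 3 mm, and the frame is turned over and lies flat to within about 0.04 rad. I saw no bystander move; my last picture comparison before handing in differed (mean 14.8), which I put down to the arm and its shadow but did not check.

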